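# Prove the chamfered peg in the test bore, then rack it with its fellows

### The arm

A 6-joint arm with a two-finger parallel gripper is mounted at the origin on the work surface. World frame = base frame: x ahead of the robot, y to its left, z up, the work surface at z = 0. Lengths are in mm, angles in rad, forces in N, time in s.
With the tool pointing down it reaches from about 400 to 925 mm from the base axis. Payload 12.5 kg.
Tool frame: the origin (TCP) lies between the finger pads; the fingertips stand 11 mm ahead of it and the grasp point (between the pads) lies 8 mm behind it (env.tip_extent is the distance from the TCP to the fingertips, in mm); x points along the fingers, z is the direction in which the jaws open and shut, and the axes are right-handed (so a half turn about x gives the same grasp; the last joint's range is limited). The gripper opens to 95 mm and grips with 3 to 60 N. Pads are 20 mm wide; open, the fingers measure 119 mm over their backs; the gripper's body (75 mm by 180 mm) begins 59 mm behind the grasp point.
Start: joints at [1.033, 0.491, 1.559, -0, 1.092, -0.106], TCP at [261.552, 567.658, 225.661] pointing down, gripper open.
Joint ranges: [-3.1, 3.1], [-0.84, 2.19], [0.05, 2.79], [-1.13, 4.28], [0.06, 2.93], [-2.69, 2.69]. Speed limits (rad/s): [2.22, 2.22, 2.79, 3.14, 3.14, 3.14].

### API

Orientations are given as [roll, pitch, yaw] about the fixed x, y, z axes, in that order (R = Rz(yaw) Ry(pitch) Rx(roll)).
In Python, from cell import status, imaging, env gives the robot as it stands. The module is installed in compiled form; this text tells all that it offers.
- The arm moves only by the tool apply_moves, never from a script. Its argument "increments" is a list of rows, each a list of 5 numbers: the closure, from 0 (fully open) to 1 (shut), then the shift along the tool's x, y, z in mm, then the turn about the tool's x in degrees. A call has 1 to 10 rows; each row shifts and turns the commanded pose from where the row before left it, along the tool's axes as they then stand; what a row does not reach is not made up. A row lasts 1/10 s, in which the tool goes at most 50 mm and 8.59 degrees, less where a joint would pass 70% of its speed; a pose out of reach is approached as far as the arm can. A call with a gripper value outside its range is refused whole. The fingers move at their own pace and stop on an object; the grip force is fixed at half the most. Time passes only in rows, so rows that do not move let the fingers close. It gives the time, the measured TCP pose, the force and the opening at its end, in the units of the state.
- status.state(): the state, without advancing time (a new reading comes with each control period).
- imaging.read_camera(name): name is "side" or "top" or "wrist"; returns a dict with "pixels" (384x512x3 uint8, red, green, blue), "fovy" (degrees; the focal length in pixels is half the picture's height over the tangent of half this angle, whatever the lens; pixels are square), "cx", "cy" (the principal point, pixels), "R" (3x3) and "t" (3): a world point X has camera coordinates R X + t. Camera axes: x right, y down, z forward; pixel columns grow to the right and rows downward; lengths in mm; the calibration is good to about 2 mm. A picture is of the moment at which its call begins. There is no depth.
- env.job_done(): hands the job in, once; it reports no verdict.
The state is a dict: "t": time; "joints": joint angles; "qvel": joint speeds; "tau": joint torques, N m; "eef_pos": TCP position; "tcp_rot": TCP orientation; "ft_force": force on the tool from outside, world axes, zero at the start; "moment": the same for the moment, N m; "opening": opening from 0.0 (shut) to 1.0 (fully open).
Only numpy, scipy, OpenCV 4.12 (cv2) and the standard library are available. Lean on these libraries where they do the work, as an engineer would, in place of code of your own. Each camera call takes 0.05 s, during which the arm holds its last target. There are 200 camera calls.

### The job

Of the two wooden pegs standing in the low two-hole holder, take the one whose ends are chamfered and try it in the single stepped bore of the square test block: its chamfered end must drop fully home there, past the step. Then stand that same peg fully home and upright in the empty bore of the three-bore rack, beside the two chamfered pegs already there, and let go. Leave the square-ended peg standing where it is.

Things in the scene. Friction and masses are not known exactly. Their poses are not given: they have to be found in the camera images.
- peg: Beech peg chamfered at both ends: 28 mm diameter, 150 mm long, about 65 g; each end tapers over 18 mm to a 14 mm flat nose. Origin: centre of its lower end; z along the peg. It stands in a bore (33 mm wide, 38 mm deep, floor 12 mm above the bench) of a fixed wooden holder 190 x 80 x 50 mm. Fingers closing across the line from this peg to the square one have free room.
- square_peg: The other beech peg in the holder, 90 mm from the first on the holder's long middle line (either may be the nearer): same 28 mm diameter and 150 mm length, but sawn square at both ends (full flats), about 70 g. Origin: centre of its lower end; z along the peg. To be left alone.
- gauge_bore (a point): Centre of the bore's mouth on top of the test block, a fixed pale wooden block 90 x 90 x 60 mm with one bore. z up, x and y along its sides. The bore is 36 mm wide for 38 mm, then steps to 24 mm through to the bench. A square end stops on the step; a chamfered end goes 13 mm farther: home is with its nose 51 mm below the mouth.
- rack_bore (a point): Mouth centre of the empty bore of the rack, a fixed pale wooden block 250 x 80 x 60 mm with three bores in a row, stepped as in the test block (home: nose 51 mm below the mouth; the peg then stands by itself). z up, x along the row: the other bores, 80 and 160 mm away in +x, hold chamfered pegs standing 100 mm above the block. Fingers closing along y have free room.
There are look-alikes about, which are no part of the job. What is shaped like the peg but turquoise or yellow is not meant.

How it is judged:
By the outcome, as a careful person would: the job done as asked, in the order asked, and still so for the second after the job is handed in, with the robot touching nothing.
It also fails if it takes over 59 s, if anything falls off the work surface, if the arm or the gripper's body presses on something with over 40 N, if the wrist force passes 120 N, or if a joint passes its speed limit or range.

## Working session

There is one attempt and no reset: what is moved stays moved. The work goes in short steps, Python scripts to look and compute and a tool call to move; the robot and the scene stay as the last step left them, time stands still between calls to the robot, and variables do not carry over. Pictures are saved under pics/ and viewed, about 8 in all and at most 12, crops included, and the job is handed in when it is done.

Besides the shell and the picture viewer there is one more tool, called after "Emit:" by a JSON object that holds its "api" and its "payload". apply_moves: Moves the arm, as the interface text tells. Its arguments: {"type":"object","properties":{"increments":{"type":"array"}},"required":["increments"]}

```bash
mkdir -p pics; cat > h.py <<'E'
import numpy as np, cv2, pickle
from cell import status, imaging, env
def snap(name,fn,crop=None,k=1):
    c=imaging.read_camera(name); pickle.dump(c,open('pics/'+fn+'.pkl','wb'))
    save(c,fn,crop,k); return c
def save(c,fn,crop=None,k=1):
    p=c['pixels'][:,:,::-1]
    if crop: p=p[crop[1]:crop[3],crop[0]:crop[2]]
    cv2.imwrite('pics/'+fn+'.png',cv2.resize(p,None,fx=k,fy=k,interpolation=cv2.INTER_CUBIC))
def load(fn): return pickle.load(open('pics/'+fn+'.pkl','rb'))
def f(c): return c['pixels'].shape[0]/2/np.tan(np.radians(c['fovy'])/2)
def back(c,u,v,z):
    R=np.array(c['R']);t=np.array(c['t']);o=-R.T@t
    d=R.T@np.array([(u-c['cx'])/f(c),(v-c['cy'])/f(c),1]); return np.round(o+d*(z-o[2])/d[2],1)
def proj(c,X):
    x=np.array(c['R'])@np.array(X)+np.array(c['t']); return np.round(f(c)*x[:2]/x[2]+[c['cx'],c['cy']],1)
E
python3 - <<'E'
from h import *
for n in ('top','side'):
    c=snap(n,n+'1',k=1.5); print(n,c['fovy'],c['cx'],c['cy'],np.round(-np.array(c['R']).T@c['t']),{k:v for k,v in c.items() if k not in('pixels','R','t')}.keys())
print(status.state())
E
```

```text
top 49.990576809977526 257.0960565351443 191.41410436148985 [384. -31. 906.] dict_keys(['fovy', 'cx', 'cy'])
side 50.75903102516501 254.8774470965887 196.88714094031974 [ 453. -933.  601.] dict_keys(['fovy', 'cx', 'cy'])
{'t': 0.1, 'joints': array([ 1.03340076e+00,  4.91501944e-01,  1.55937776e+00, -2.56875304e-05,
        1.09168178e+00, -1.05582428e-01]), 'qvel': array([-0.00162486, -0.00210548, -0.00211819,  0.00019325, -0.00078766,
       -0.00101167]), 'tau': array([ 2.28122532e-03, -6.13625407e+01, -2.58603787e+01,  6.94088638e-02,
        4.70372604e-02,  2.51998750e-05]), 'eef_pos': array([261.44856901, 567.47383858, 225.12222222]), 'tcp_rot': array([ 3.05952278,  1.56982724, -2.08466748]), 'ft_force': array([-0.43193587, -0.37663385, -1.24603886]), 'moment': array([ 0.04662556, -0.0337994 , -0.00440571]), 'opening': 1.0000196927140885}
```

View pics/top1.png

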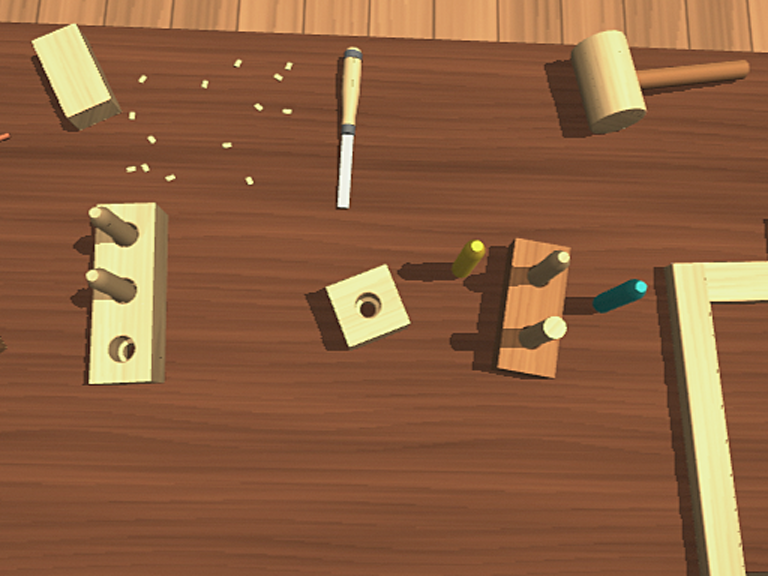

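View pics/side1.png

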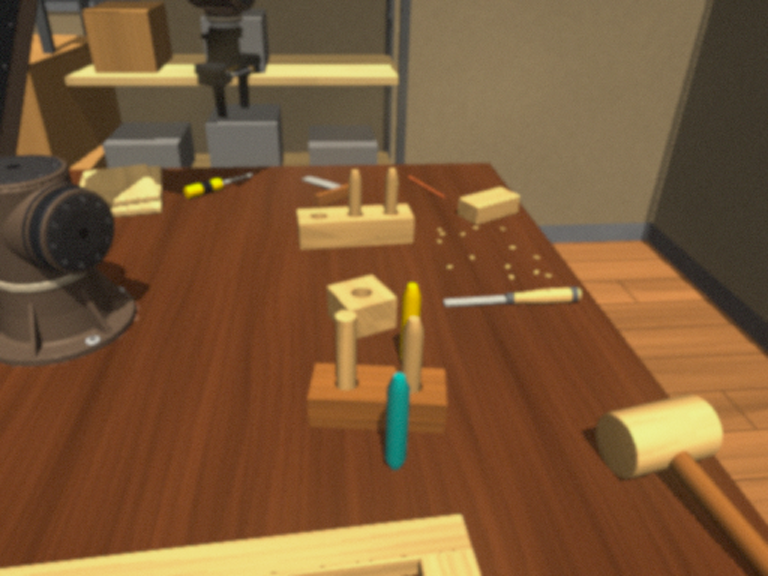

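The top view (1.5x) shows the chamfered peg's nose at about (563,257) and the square peg's top at (554,328). The gauge bore is at (368,306). The empty rack bore is at (122,349), with rack pegs at (97,214) and (93,277). The side view agrees: the chamfered peg is the farther one in x.

```bash
python3 - <<'E'
from h import *
c=load('top1')
def b(n,u,v,z): print(n,back(c,u/1.5,v/1.5,z))
b('peg',563,257,162);b('sq',554,328,162);b('yel',477,246,150);b('turq',640,289,150)
for p in [(515,239),(570,248),(555,377),(498,367)]: b('holder',*p,50)
b('gauge',368,306,60)
for p in [(387,265),(410,323),(349,347),(326,291)]: b('g',*p,60)
b('rack',122,349,60); b('r1',97,214,160);b('r2',93,277,160)
for p in [(96,205),(155,203),(153,382),(89,384)]: b('rk',*p,60)
w=imaging.read_camera('wrist'); s=status.state()
from scipy.spatial.transform import Rotation as Ro
R=Ro.from_euler('xyz',s['tcp_rot']).as_matrix(); print('tool axes cols',R.round(3))
R0=np.array(w['R']);o=-R0.T@w['t']; print('cam in tool',R.T@(o-s['eef_pos']),'cam axes rows in tool',(R0@R).round(2),w['fovy'])
E
```

```text
peg [ 575.  -276.6  162. ]
sq [ 485.1 -262.3  162. ]
yel [ 589.2 -170.5  150. ]
turq [ 539.3 -377.7  150. ]
holder [ 628.5 -244.3   50. ]
holder [ 617.5 -324.3   50. ]
holder [ 431.9 -296.3   50. ]
holder [ 443.9 -216.9   50. ]
gauge [523.1 -34.4  60. ]
g [582.2 -59.6  60. ]
g [500.8 -93.1  60. ]
g [465.6  -9.9  60. ]
g [542.6  24.5  60. ]
rack [455.5 295.5  60. ]
r1 [613.  304.4 160. ]
r2 [533.3 300.5 160. ]
rk [656.8 352.2  60. ]
rk [662.5 270.5  60. ]
rk [412.4 250.2  60. ]
rk [407.9 334.1  60. ]
tool axes cols [[-0.    -0.908  0.419]
 [-0.001  0.419  0.908]
 [-1.     0.    -0.001]]
cam in tool [-160.32040775   79.69920884    0.54646012] cam axes rows in tool [[-0.   -0.    1.  ]
 [-0.29 -0.96 -0.  ]
 [ 0.96 -0.29  0.  ]] 69.76235695696097
```

Emit:
{"api": "apply_moves", "payload": {"increments": [[0,0,0,0,-8.1],[0,0,0,0,-8.1],[0,-2,-30.7,-33.7,0],[0,-2,-30.7,-33.7,0],[0,-2,-30.7,-33.7,0],[0,-2,-30.7,-33.7,0],[0,-2,-30.7,-33.7,0],[0,-2,-30.7,-33.7,0],[0,-2,-30.7,-33.7,0],[0,-2,-30.7,-33.7,0]]}}

```text
t: 1.15
eef_pos: [465.1, 262.9, 241.7]
tcp_rot: [0.736, 1.571, 2.158]
ft_force: [0.9, 0.6, -0.7]
opening: 0.999
```

```bash
cat >> h.py <<'E'
from scipy.spatial.transform import Rotation as Ro
def delta(X):
    s=status.state(); R=Ro.from_euler('xyz',s['tcp_rot']).as_matrix()
    d=R.T@(np.array(X)-s['eef_pos']); print('t',round(s['t'],2),'pos',s['eef_pos'].round(1),'zyaw',np.degrees(np.arctan2(R[1,2],R[0,2])).round(1),'down',R[:,0].round(3),'F',s['ft_force'].round(1),'op',round(s['opening'],3),'\n delta',d.round(1),'rows50',np.linalg.norm(d)/50)
E
python3 -c "
from h import *
delta([575,-277,245])"
```

```text
t 1.15 pos [465.1 262.9 241.7] zyaw 81.5 down [-0.  0. -1.] F [ 0.9  0.6 -0.7] op 0.999 
 delta [  -3.3 -188.8 -517.6] rows50 11.018908774730157
```

Emit:
{"api": "apply_moves", "payload": {"increments": [[0,-0.3,-15.7,-43,0],[0,-0.3,-15.7,-43,0],[0,-0.3,-15.7,-43,0],[0,-0.3,-15.7,-43,0],[0,-0.3,-15.7,-43,0],[0,-0.3,-15.7,-43,0],[0,-0.3,-15.7,-43,0],[0,-0.3,-15.7,-43,0],[0,-0.3,-15.7,-43,0],[0,-0.3,-15.7,-43,0]]}}

```text
t: 2.15
eef_pos: [555.8, -185.9, 244.5]
tcp_rot: [0.361, 1.571, 1.782]
ft_force: [0.9, 0.5, 0.1]
opening: 0.998
```

Emit:
{"api": "apply_moves", "payload": {"increments": [[0,-0.3,-15.7,-43,0],[0,0,-10,-20,0],[0,0,0,0,0],[0,0,0,0,0]]}}

```text
t: 2.55
eef_pos: [571.5, -250.0, 244.4]
tcp_rot: [0.991, 1.57, 2.412]
ft_force: [0.2, -0.1, 0.0]
opening: 1.002
```

```bash
python3 -c "
from h import *
delta([575,-277,245])
c=snap('wrist','w1',k=1.5)
print(proj(c,[575,-277,162])*1.5,proj(c,[486,-264,162])*1.5)"
```

```text
t 2.55 pos [ 571.5 -250.   244.4] zyaw 81.4 down [-0.001  0.001 -1.   ] F [ 0.2 -0.1  0. ] op 1.002 
 delta [ -0.7  -7.5 -26.2] rows50 0.5449420587592357
[341.85 308.1 ] [336.3  157.05]
```

View pics/w1.png

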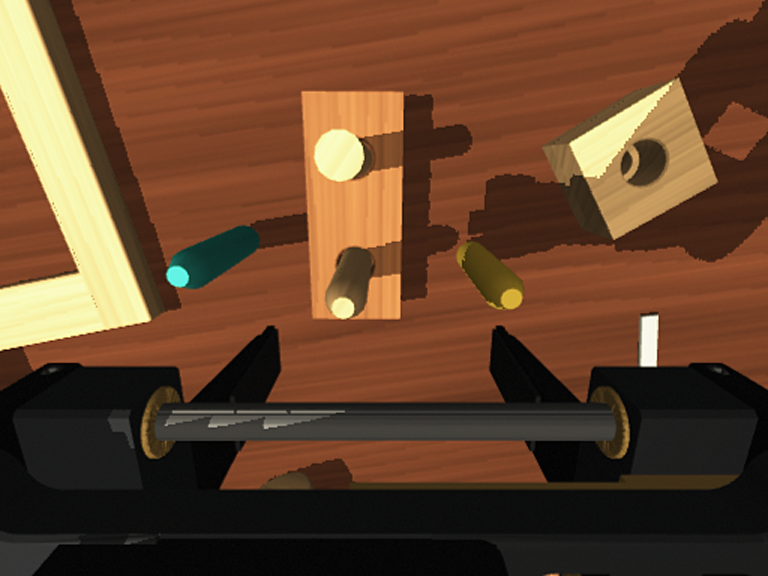

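The wrist view shows the small chamfered nose at (342,307) against a prediction of (342,308). The full flat of the square peg is at (340,155). The position is confirmed, so I'll go over it, descend and grip.

Emit:
{"api": "apply_moves", "payload": {"increments": [[0,0,-7.5,-26.2,0],[0,0,0,0,0],[0,0,0,0,0],[0,30,0,0,0],[0,40,0,0,0],[0,35,0,0,0],[0,15,0,0,0],[0,10,0,0,0],[0,0,0,0,0],[0,0,0,0,0]]}}

```text
t: 3.6
eef_pos: [575.8, -276.8, 115.9]
tcp_rot: [-1.865, 1.57, -0.443]
ft_force: [-1.1, -0.3, -0.3]
opening: 0.999
```

Emit:
{"api": "apply_moves", "payload": {"increments": [[1,0,0,0,0],[1,0,0,0,0],[1,0,0,0,0],[1,0,0,0,0],[1,0,0,0,0],[1,0,0,0,0],[1,0,0,0,0],[1,0,0,0,0],[1,0,0,0,0],[1,0,0,0,0]]}}

```text
t: 4.6
eef_pos: [575.4, -277.1, 114.9]
tcp_rot: [0.159, 1.571, 1.58]
ft_force: [-0.3, -0.4, -0.5]
opening: 0.287
```

```bash
python3 -c "
from h import *
delta([575,-277,285])
c=load('w1');print(back(c,645/1.5,162/1.5,60))
for p in [(678,79),(718,183),(613,239),(575,180)]: print(back(c,p[0]/1.5,p[1]/1.5,60))
"
```

```text
t 4.6 pos [ 575.4 -277.1  114.9] zyaw 81.5 down [-0.  0. -1.] F [-0.3 -0.4 -0.5] op 0.287 
 delta [-1.701e+02  4.000e-01  1.000e-01] rows50 3.402616999982941
[523.7 -31.4  60. ]
[466.2  -8.3  60. ]
[549.2  27.7  60. ]
[582.9 -56.3  60. ]
[529.4 -87.1  60. ]
```

Emit:
{"api": "apply_moves", "payload": {"increments": [[1,-10,0,0,0],[1,-20,0,0,0],[1,-30,0,0,0],[1,-35,0,0,0],[1,-35,0,0,0],[1,-25,0,0,0],[1,-15,0,0,0],[1,0,0,0,-6.3],[1,0,0,0,-6.3],[1,0,0,0,0]]}}

```text
t: 5.6
eef_pos: [575.3, -277.0, 285.7]
tcp_rot: [-2.017, 1.57, -0.374]
ft_force: [-0.5, -0.7, -1.0]
opening: 0.289
```

```bash
python3 -c "
from h import *
delta([523.5,-33,285])"
```

```text
t 5.6 pos [ 575.3 -277.   285.7] zyaw 94.2 down [ 0.001 -0.    -1.   ] F [-0.5 -0.7 -1. ] op 0.289 
 delta [  0.6  34.  247.2] rows50 4.989485550948446
```

Emit:
{"api": "apply_moves", "payload": {"increments": [[1,0,2,15,0],[1,0,5,35,0],[1,0,5,37,0],[1,0,5,37,0],[1,0,5,37,0],[1,0,5,37,0],[1,0,4,30,0],[1,0,3,19,0],[1,0,0,0,0],[1,0,0,0,0]]}}

```text
t: 6.6
eef_pos: [523.8, -32.7, 285.2]
tcp_rot: [-1.874, 1.57, -0.233]
ft_force: [-0.4, -0.6, -0.3]
opening: 0.291
```

Emit:
{"api": "apply_moves", "payload": {"increments": [[1,30,0,0,0],[1,40,0,0,0],[1,25,0,0,0],[1,5,0,0,0],[1,0,0,0,0],[1,0,0,0,0]]}}

```text
t: 7.2
eef_pos: [524.7, -33.6, 186.1]
tcp_rot: [-1.793, 1.569, -0.152]
ft_force: [0.3, 0.5, 0.4]
opening: 0.287
```

```bash
python3 -c "
from h import *
delta([523.5,-33,111])
c=snap('wrist','w2'); d=snap('side','s2')
a=c['pixels'][:,:,::-1]; b=d['pixels'][:,:,::-1]
print(proj(c,[523.5,-33,60]),proj(d,[523.5,-33,60]))
cv2.imwrite('pics/m2.png',np.hstack([cv2.resize(a[100:340,156:356],(500,600)),cv2.resize(b[120:240,200:260],(300,600))]))"
```

```text
t 7.2 pos [524.7 -33.6 186.1] zyaw 94.0 down [ 0.002 -0.    -1.   ] F [0.3 0.5 0.4] op 0.287 
 delta [75.1  1.3  0.7] rows50 1.5026042414629344
[256.9 183.8] [241.3 194.2]
```

View pics/m2.png

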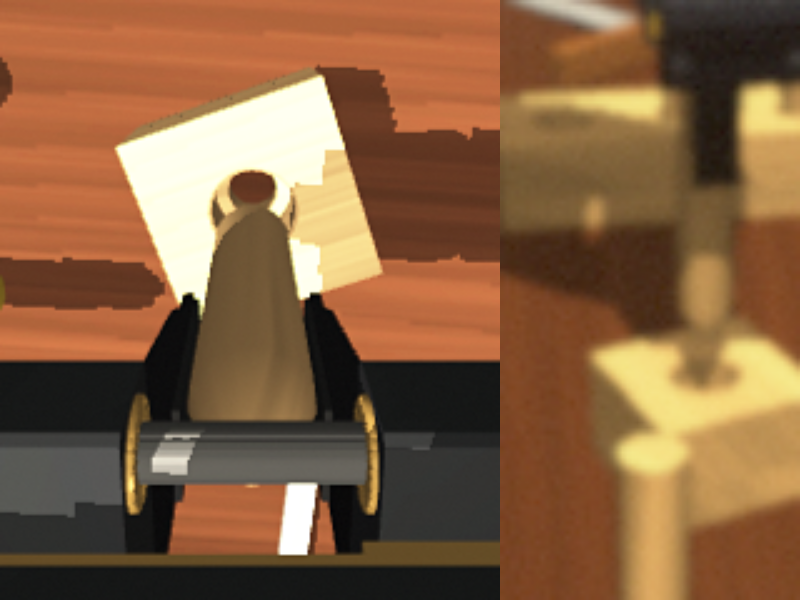

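The wrist crop shows the bore centred at about (254,211), matching its predicted spot. The nose is right over it and the side crop agrees, so I'll lower it.

Emit:
{"api": "apply_moves", "payload": {"increments": [[1,15,0.6,0.3,0],[1,15,0.6,0.3,0],[1,12,0,0,0],[1,10,0,0,0],[1,8,0,0,0],[1,5,0,0,0],[1,3,0,0,0],[1,2,0,0,0],[1,0,0,0,0],[1,0,0,0,0]]}}

```text
t: 8.3
eef_pos: [523.0, -32.7, 115.2]
tcp_rot: [-1.736, 1.57, -0.095]
ft_force: [1.0, -1.0, -0.7]
opening: 0.29
```

Emit:
{"api": "apply_moves", "payload": {"increments": [[1,1.5,0,0,0],[1,1,0,0,0],[1,0.5,0,0,0],[1,0,0,0,0],[1,0,0,0,0]]}}

```text
t: 8.8
eef_pos: [523.3, -32.8, 112.2]
tcp_rot: [-1.845, 1.569, -0.204]
ft_force: [3.7, -1.6, 4.3]
opening: 0.291
```

Emit:
{"api": "apply_moves", "payload": {"increments": [[1,0.7,0,0,0],[1,0.7,0,0,0],[1,0,0,0,0],[1,0,0,0,0]]}}

```text
t: 9.2
eef_pos: [523.6, -32.9, 111.0]
tcp_rot: [-1.865, 1.569, -0.224]
ft_force: [4.0, -1.8, 6.8]
opening: 0.29
```

Contact has come at home depth. I'll open slightly so the peg seats freely, check it, then regrip.

Emit:
{"api": "apply_moves", "payload": {"increments": [[0.5,0,0,0,0],[0.5,0,0,0,0],[0.5,0,0,0,0],[0.5,0,0,0,0],[0.5,0,0,0,0],[0.5,0,0,0,0]]}}

```text
t: 9.8
eef_pos: [522.6, -32.6, 110.4]
tcp_rot: [1.046, 1.57, 2.688]
ft_force: [-0.3, 0.5, 0.4]
opening: 0.503
```

```bash
python3 -c "
from h import *
delta([523.5,-33,112])
d=snap('side','s3',(190,60,300,220),3.6)
for z in (60,159,172): print((proj(d,[523.5,-33,z])-[190,60])*3.6)"
```

```text
t 9.8 pos [522.6 -32.6 110.4] zyaw 94.1 down [-0.  0. -1.] F [-0.3  0.5  0.4] op 0.503 
 delta [-1.6 -0.9 -0.5] rows50 0.03716749402892907
[184.68 483.12]
[184.68 359.64]
[184.68 342.36]
```

View pics/s3.png

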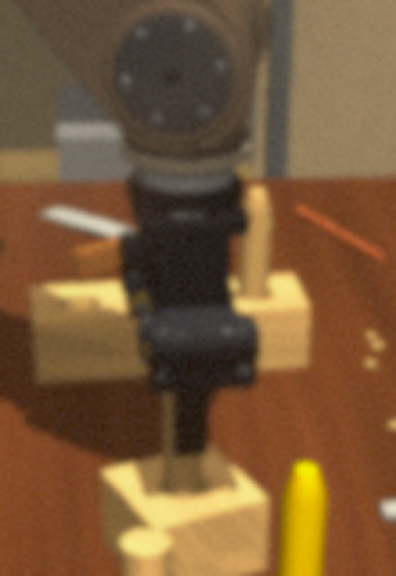

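Side view: the peg stands in the bore, partly hidden behind the near finger. I'll rise clear to check that its top is at home height.

Emit:
{"api": "apply_moves", "payload": {"increments": [[0,0,0,0,0],[0,0,0,0,0],[0,0,0,0,0],[0,0,0,0,0],[0,-20,0,0,0],[0,-40,0,0,0],[0,-30,0,0,0],[0,0,0,0,0],[0,0,0,0,0]]}}

```text
t: 10.75
eef_pos: [522.7, -32.6, 200.7]
tcp_rot: [-1.751, 1.57, -0.109]
ft_force: [-0.2, -0.2, -0.1]
opening: 0.997
```

```bash
python3 -c "
from h import *
delta([523.5,-33,112])
c=snap('wrist','w4'); d=snap('side','s4')
a=c['pixels'][:,:,::-1]; b=d['pixels'][:,:,::-1]
for z in (60,159,172): print((proj(d,[523.5,-33,z])-[200,120])*5+[500,0],(proj(c,[523.5,-33,z])-[156,100])*2.5)
cv2.imwrite('pics/m4.png',np.hstack([cv2.resize(a[100:340,156:356],(500,600)),cv2.resize(b[120:240,200:260],(300,600))]))"
```

```text
t 10.75 pos [522.7 -32.6 200.7] zyaw 94.1 down [ 0.001 -0.    -1.   ] F [-0.2 -0.2 -0.1] op 0.997 
 delta [88.7 -0.7 -0.4] rows50 1.7748458985239792
[706.5 371. ] [249.75 205.25]
[706.5 199.5] [249.25 286.5 ]
[706.5 175.5] [249.   302.75]
```

View pics/m4.png

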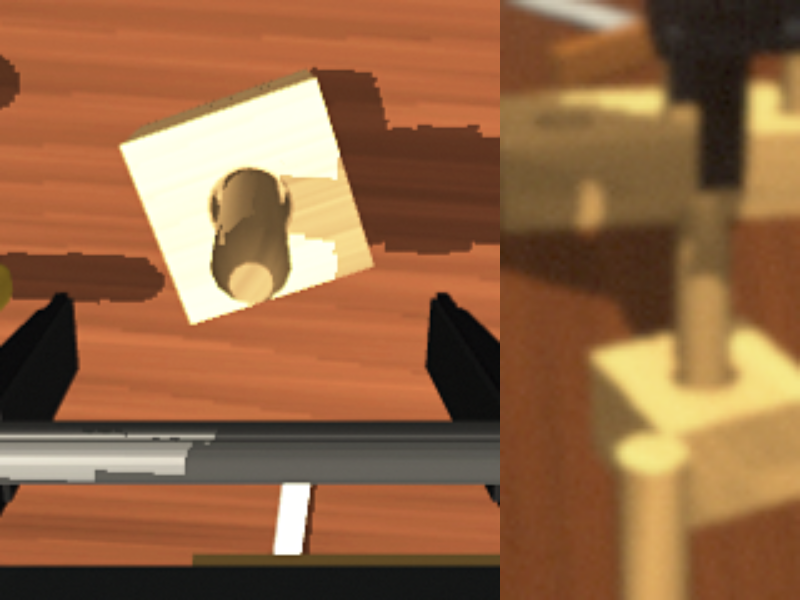

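The top nose is at (250,283). The prediction is 286 for home and 303 for stuck on the step, so the peg is home and upright. Now I'll regrip.

Emit:
{"api": "apply_moves", "payload": {"increments": [[0,20,0,0,0],[0,35,0,0,0],[0,25,0,0,0],[0,8,0,0,0],[0,0,0,0,0],[1,0,0,0,0],[1,0,0,0,0],[1,0,0,0,0],[1,0,0,0,0],[1,0,0,0,0]]}}

```text
t: 11.85
eef_pos: [522.9, -32.6, 112.9]
tcp_rot: [-1.705, 1.57, -0.064]
ft_force: [-0.5, 0.3, -0.2]
opening: 0.638
```

Emit:
{"api": "apply_moves", "payload": {"increments": [[1,0,0,0,0],[1,0,0,0,0],[1,0,0,0,0],[1,-10,0,0,0],[1,-20,0,0,0],[1,-25,0,0,0],[1,-25,0,0,0],[1,-15,0,0,0],[1,0,0,0,0],[1,0,0,0,0]]}}

```text
t: 12.85
eef_pos: [522.5, -32.6, 207.5]
tcp_rot: [-1.434, 1.571, 0.208]
ft_force: [-0.7, 0.3, -0.6]
opening: 0.288
```

```bash
python3 -c "
from h import *
delta([454.5,295,207])"
```

```text
t 12.85 pos [522.5 -32.6 207.5] zyaw 94.1 down [ 0.  0. -1.] F [-0.7  0.3 -0.6] op 0.288 
 delta [  0.5  44.7 331.6] rows50 6.691304479572523
```

Emit:
{"api": "apply_moves", "payload": {"increments": [[1,0,3,20,0],[1,0,5,40,0],[1,0,6,45,0],[1,0,6,45,0],[1,0,6,45,0],[1,0,6,45,0],[1,0,6,45,0],[1,0,4,30,0],[1,0,2.2,17,0],[1,0,0,0,0]]}}

```text
t: 13.85
eef_pos: [454.1, 297.0, 206.3]
tcp_rot: [1.834, 1.569, -2.805]
ft_force: [-0.4, -0.9, -0.4]
opening: 0.286
```

Emit:
{"api": "apply_moves", "payload": {"increments": [[1,10,0,0,0],[1,10,0,0,0],[1,0,0,0,0]]}}

```text
t: 14.15
eef_pos: [454.7, 294.2, 185.6]
tcp_rot: [1.953, 1.568, -2.69]
ft_force: [-0.1, -0.3, -0.1]
opening: 0.286
```

```bash
python3 -c "
from h import *
delta([455,295.8,112])
c=snap('wrist','w5'); d=snap('top','t5')
a=c['pixels'][:,:,::-1]; b=d['pixels'][:,:,::-1]
X=[455,295.8,60]
print((proj(c,X)-[156,60])*2.5,(proj(d,X)-[40,170])*5+[500,0])
for dx,dy in((18,0),(-18,0),(0,18),(0,-18)): print((proj(c,[455+dx,295.8+dy,60])-[156,60])*2.5)
cv2.imwrite('pics/m5.png',np.hstack([cv2.resize(a[60:300,156:356],(500,600)),cv2.resize(b[170:290,40:100],(300,600))]))"
```

```text
t 14.15 pos [454.7 294.2 185.6] zyaw 94.0 down [-0.003 -0.001 -1.   ] F [-0.1 -0.3 -0.1] op 0.286 
 delta [73.6 -0.6  1.7] rows50 1.4719701274676888
[254.75 314.5 ] [706.  314.5]
[251.75 354.  ]
[257.75 273.75]
[296.25 317.25]
[213.   311.75]
```

View pics/m5.png

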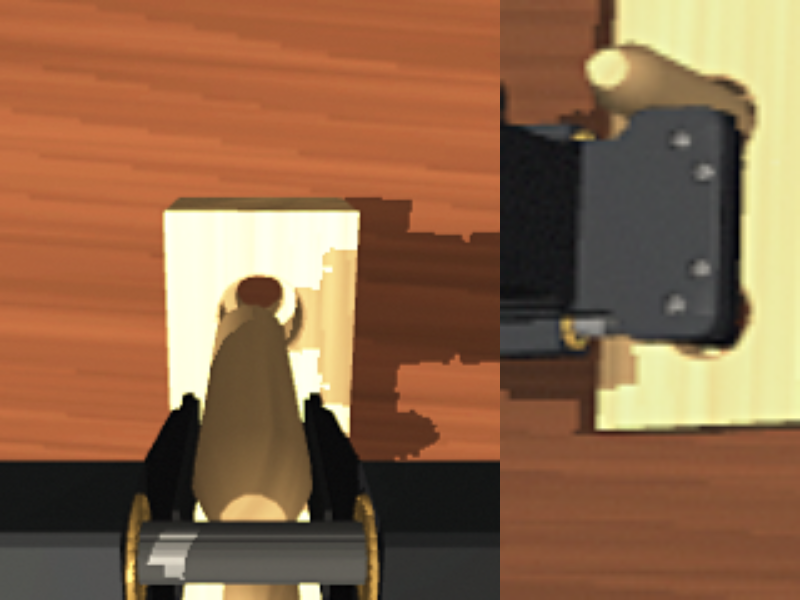

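The wrist crop shows the bore spanning u 219–302, so its centre is at about 260 against a prediction of 255. That puts it about 2.4 mm farther in +y. Along the row it agrees, so I'll correct by +2.5 and lower.

Emit:
{"api": "apply_moves", "payload": {"increments": [[1,5,0,2.5,0],[1,15,0,0,0],[1,15,0,0,0],[1,12,0,0,0],[1,10,0,0,0],[1,6,0,0,0],[1,4,0,0,0],[1,3,0,0,0],[1,0,0,0,0],[1,0,0,0,0]]}}

```text
t: 15.25
eef_pos: [456.8, 298.6, 120.1]
tcp_rot: [-1.23, 1.565, 0.412]
ft_force: [0.3, -2.1, 22.7]
opening: 0.286
```

Contact has come about 8 mm above home, so I'll back off a little and look.

Emit:
{"api": "apply_moves", "payload": {"increments": [[1,-4,0,0,0],[1,-2,0,0,0],[1,0,0,0,0],[1,0,0,0,0]]}}

```text
t: 15.65
eef_pos: [455.2, 298.0, 123.6]
tcp_rot: [-1.132, 1.57, 0.51]
ft_force: [2.8, 0.9, 2.0]
opening: 0.285
```

```bash
python3 -c "
from h import *
delta([455,298,112])
c=snap('wrist','w6');d=snap('side','s6')
a=c['pixels'][:,:,::-1];b=d['pixels'][:,:,::-1]
X=[455,298,60]
print((proj(c,X)-[186,130])*4,(proj(d,X)-[190,90])*5+[500,0])
for dx,dy in((18,0),(-18,0),(0,18),(0,-18)): print((proj(c,[455+dx,298+dy,60])-[186,130])*4)
cv2.imwrite('pics/m6.png',np.hstack([cv2.resize(a[130:280,186:311],(500,600)),cv2.resize(b[90:210,190:250],(300,600))]))"
```

```text
t 15.65 pos [455.2 298.  123.6] zyaw 94.1 down [ 0.001  0.    -1.   ] F [2.8 0.9 2. ] op 0.285 
 delta [11.6  0.3 -0. ] rows50 0.23140772863127296
[280.8 296.4] [613.  266.5]
[274.8 373.2]
[286.8 216. ]
[364. 302.]
[197.2 290.8]
```

View pics/m6.png

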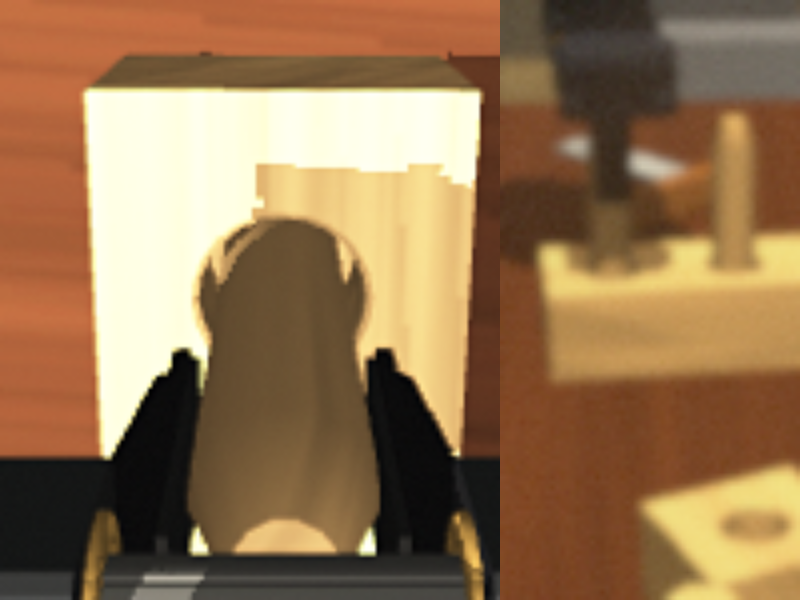

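Wrist crop: the bore spans u 195–370, so the peg is centred across it but lies against the −x wall (top edge, v 216). Fx of +2.8 N agrees. I'll shift about 3 mm in +x and lower gently.

Emit:
{"api": "apply_moves", "payload": {"increments": [[1,0,-1.5,0,0],[1,0,-1.5,0,0],[1,0,0,0,0],[1,0,0,0,0]]}}

```text
t: 16.15
eef_pos: [457.7, 298.0, 123.3]
tcp_rot: [1.862, 1.57, -2.779]
ft_force: [0.0, 0.7, 0.1]
opening: 0.286
```

Emit:
{"api": "apply_moves", "payload": {"increments": [[1,2,0,0,0],[1,2,0,0,0],[1,2,0,0,0],[1,0,0,0,0],[1,0,0,0,0]]}}

```text
t: 16.65
eef_pos: [459.3, 298.6, 119.7]
tcp_rot: [-1.238, 1.566, 0.404]
ft_force: [-0.5, -2.0, 23.0]
opening: 0.288
```

```bash
python3 -c "
from h import *
def go(fn,o,k,tx,ty,tz):
    c=load(fn)
    for tilt in (-.1,-.05,0,.05,.1):
        # tilt>0: lower end toward +x ; pivot at grasp (tz+8), peg nose 102.9 below TCP
        g=np.array([tx,ty,tz+8]); a=np.array([np.sin(tilt),0,-np.cos(tilt)]); e=np.array([np.cos(tilt),0,np.sin(tilt)])
        r=lambda s,rr,sg:((proj(c,g+a*s+sg*e*rr)-o)*k)
        print(fn,tilt,'nose far(-x)',r(111,7,-1),'shoulder far',r(93,14,-1),'top nose far',r(-39,7,-1),'top shoulder far',r(-21,14,-1))
go('w2',[156,100],2.5,524.2,-33.2,186)
go('w5',[156,60],2.5,454.7,295.4,186)
go('w6',[186,130],4,455.2,298,123.6)
"
```

```text
w2 -0.1 nose far(-x) [255.   183.25] shoulder far [256.5 181. ] top nose far [253.75 440.75] top shoulder far [256.5  356.25]
w2 -0.05 nose far(-x) [254.  196.5] shoulder far [255.5 192.5] top nose far [254.5 431. ] top shoulder far [256.75 350.  ]
w2 0 nose far(-x) [253.  209.5] shoulder far [254.5  204.25] top nose far [255.25 421.  ] top shoulder far [257.25 344.  ]
w2 0.05 nose far(-x) [252.   222.75] shoulder far [253.75 216.  ] top nose far [256.   410.75] top shoulder far [257.5 338. ]
w2 0.1 nose far(-x) [251.   236.25] shoulder far [252.75 227.75] top nose far [256.75 400.5 ] top shoulder far [257.75 332.25]
w5 -0.1 nose far(-x) [257.25 286.  ] shoulder far [258.75 283.75] top nose far [257.75 543.75] top shoulder far [260.   458.75]
w5 -0.05 nose far(-x) [256.25 299.  ] shoulder far [257.75 295.25] top nose far [258.5 534. ] top shoulder far [260.5  452.75]
w5 0 nose far(-x) [255.25 312.25] shoulder far [256.75 307.  ] top nose far [259.25 523.75] top shoulder far [260.75 446.5 ]
w5 0.05 nose far(-x) [254.25 325.5 ] shoulder far [256.   318.75] top nose far [260.  513.5] top shoulder far [261.  440.5]
w5 0.1 nose far(-x) [253.25 338.75] shoulder far [255.  330.5] top nose far [260.75 503.  ] top shoulder far [261.5  434.75]
w6 -0.1 nose far(-x) [286.  175.2] shoulder far [288.  171.6] top nose far [282.4 588.4] top shoulder far [286.8 452.8]
w6 -0.05 nose far(-x) [284.  196.4] shoulder far [286.4 190.4] top nose far [283.6 572.8] top shoulder far [287.6 443.2]
w6 0 nose far(-x) [282.8 217.2] shoulder far [284.8 208.8] top nose far [284.8 556.8] top shoulder far [288.  433.2]
w6 0.05 nose far(-x) [281.2 238.4] shoulder far [283.6 227.6] top nose far [285.6 540.4] top shoulder far [288.4 423.6]
w6 0.1 nose far(-x) [279.6 260. ] shoulder far [282.  246.4] top nose far [286.8 524. ] top shoulder far [289.2 414.4]
```

The measured silhouettes explain it: the top nose at v 520 (expected 557) means the peg sits about 8 mm lower in the fingers, because I lifted before they had fully closed. Home is then at a TCP height of about 120, so the peg is already down. I'll ease off, let go, rise and check.

Emit:
{"api": "apply_moves", "payload": {"increments": [[1,-3,1,0,0],[1,0,0,0,0],[0,0,0,0,0],[0,0,0,0,0],[0,0,0,0,0],[0,0,0,0,0],[0,0,0,0,0],[0,0,0,0,0],[0,0,0,0,0],[0,0,0,0,0]]}}

```text
t: 17.65
eef_pos: [457.0, 298.1, 120.5]
tcp_rot: [-0.825, 1.571, 0.817]
ft_force: [-0.3, 1.1, -0.1]
opening: 0.902
```

Emit:
{"api": "apply_moves", "payload": {"increments": [[0,0,0,0,0],[0,0,0,0,0],[0,-20,0,0,0],[0,-35,0,0,0],[0,-35,0,0,0],[0,0,0,0,0],[0,0,0,0,0]]}}

```text
t: 18.35
eef_pos: [457.0, 298.0, 211.0]
tcp_rot: [-1.16, 1.569, 0.481]
ft_force: [0.2, -0.3, -0.4]
opening: 0.996
```

```bash
python3 -c "
from h import *
delta([455,298,112])
c=snap('wrist','w7'); d=snap('side','s7')
a=c['pixels'][:,:,::-1]; b=d['pixels'][:,:,::-1]
for z in (60,159,172): print((proj(d,[455,298,z])-[190,80])*5+[500,0],(proj(c,[455,298,z])-[156,100])*2.5)
cv2.imwrite('pics/m7.png',np.hstack([cv2.resize(a[100:340,156:356],(500,600)),cv2.resize(b[80:200,190:250],(300,600))]))"
```

```text
t 18.35 pos [457. 298. 211.] zyaw 94.1 down [ 0.001  0.001 -1.   ] F [ 0.2 -0.3 -0.4] op 0.996 
 delta [99.   2.1  0. ] rows50 1.979586940601032
[613.  316.5] [250.5  193.75]
[607.5 171.5] [250.75 267.  ]
[606.5 151.5] [250.75 281.5 ]
```

View pics/m7.png

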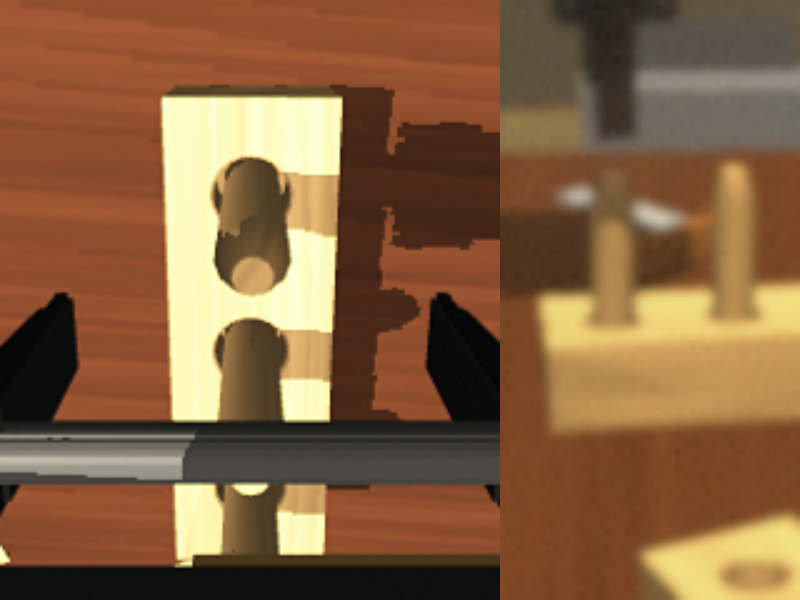

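The nose is at (253,276) against a home prediction of 267, which is ambiguous between about 3 mm of lean and 8 mm too high. I'll move the arm aside and compare it with its neighbours in the top and side views.

Emit:
{"api": "apply_moves", "payload": {"increments": [[0,-20,0,0,0],[0,0,0,-30,0],[0,0,0,-45,0],[0,0,0,-45,0],[0,0,0,-45,0],[0,0,0,-25,0],[0,0,0,0,0],[0,0,0,0,0]]}}

```text
t: 19.25
eef_pos: [470.3, 108.3, 229.8]
tcp_rot: [1.432, 1.569, 3.072]
ft_force: [0.3, 0.4, -0.1]
opening: 1.0
```

```bash
python3 -c "
from h import *
w=load('w7'); d=snap('side','s8'); c=snap('top','t8')
P=lambda c,x0,y0,x1,y1,W,H: cv2.resize(c['pixels'][y0:y1,x0:x1,::-1],(W,H),interpolation=cv2.INTER_CUBIC)
cv2.imwrite('pics/m8.png',np.hstack([P(d,195,105,285,185,450,400),P(c,50,130,115,260,300,600)[:400] if 0 else P(c,50,190,120,270,350,400)]))
for n,X in {'b1':(455.5,297.5),'b2':(535.3,303),'b3':(615.1,308.6)}.items():
  for z in (60,160,168): print(n,z,((proj(d,[*X,z])-[195,105])*5),((proj(c,[*X,z])-[50,190])*5+[450,0]))
"
```

```text
b1 60 [ 89.  191.5] [601.5 213. ]
b1 160 [83. 45.] [494. 187.]
b1 168 [82.5 32.5] [484.  184.5]
b2 60 [210. 185.] [608.5  19. ]
b2 160 [209.   39.5] [503.5 -32. ]
b2 168 [209.   27.5] [494. -37.]
b3 60 [328.5 178.5] [ 614.5 -168.5]
b3 160 [332.5  34.5] [ 512.5 -242.5]
b3 168 [333.   22.5] [ 503.5 -249. ]
```

View pics/m8.png

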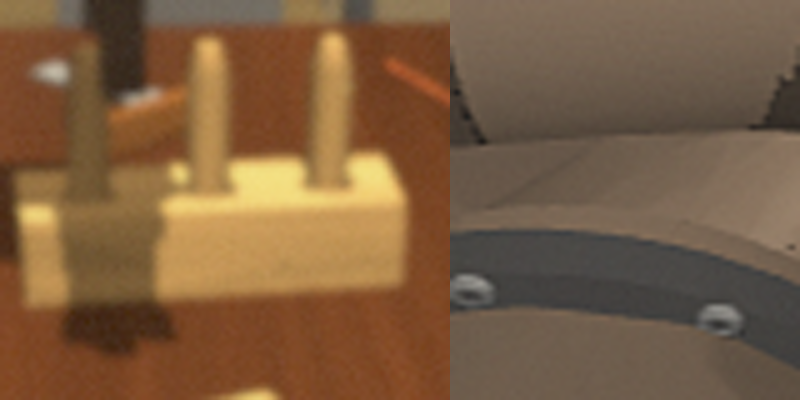

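The side crop puts the new peg's top at (87,40) and base at (88,199). Its neighbours' tops are at (210,38) and (332,33). The heights agree to within 2–3 mm, so it is past the step, but it leans about 2° toward +x and is not quite seated. The top camera is blocked by the arm. I'll go back, grip, straighten and press it home.

Emit:
{"api": "apply_moves", "payload": {"increments": [[0,0,0,30,0],[0,0,0,45,0],[0,0,0,45,0],[0,0,0,45,0],[0,0,0,25,0],[0,0,0,0,0],[0,0,0,0,0]]}}

```text
t: 20.05
eef_pos: [456.2, 298.9, 230.0]
tcp_rot: [2.04, 1.57, -2.599]
ft_force: [-0.3, -0.7, 0.7]
opening: 0.999
```

Emit:
{"api": "apply_moves", "payload": {"increments": [[0,30,0,0,0],[0,40,0,0,0],[0,30,0,0,0],[0,14,0,0,0],[0,0,0,0,0],[0,0,0,0,0]]}}

```text
t: 20.65
eef_pos: [457.3, 297.6, 117.0]
tcp_rot: [-1.26, 1.571, 0.381]
ft_force: [0.4, 0.1, 0.0]
opening: 0.997
```

Emit:
{"api": "apply_moves", "payload": {"increments": [[1,0,0,0,0],[1,0,0,0,0],[1,0,0,0,0],[1,0,0,0,0],[1,0,0,0,0],[1,0,0,0,0],[1,0,0,0,0],[1,0,0,0,0],[1,0,0,0,0],[1,0,0,0,0]]}}

```text
t: 21.65
eef_pos: [457.0, 298.1, 116.5]
tcp_rot: [-0.621, 1.571, 1.021]
ft_force: [-0.5, -0.4, -0.5]
opening: 0.287
```

Emit:
{"api": "apply_moves", "payload": {"increments": [[1,0,0,0,0],[1,0,0,0,0],[1,0,0,0,0]]}}

```text
t: 21.95
eef_pos: [457.0, 298.1, 116.5]
tcp_rot: [-0.479, 1.571, 1.162]
ft_force: [0.4, -0.1, 0.3]
opening: 0.287
```

Emit:
{"api": "apply_moves", "payload": {"increments": [[1,0,1,0,0],[1,0,1,0,0],[1,0,0,0,0],[1,0,0,0,0]]}}

```text
t: 22.35
eef_pos: [455.4, 298.0, 116.7]
tcp_rot: [-1.271, 1.57, 0.37]
ft_force: [4.3, 0.5, 0.3]
opening: 0.288
```

Emit:
{"api": "apply_moves", "payload": {"increments": [[1,1,0,0,0],[1,1,0,0,0],[1,0,0,0,0],[1,0,0,0,0]]}}

```text
t: 22.75
eef_pos: [455.8, 298.2, 115.7]
tcp_rot: [-1.251, 1.568, 0.39]
ft_force: [3.0, -2.3, 12.7]
opening: 0.284
```

Emit:
{"api": "apply_moves", "payload": {"increments": [[1,0,1.5,0,0],[1,0,1.5,0,0],[1,0,0,0,0],[1,0,0,0,0]]}}

```text
t: 23.15
eef_pos: [453.1, 298.0, 115.7]
tcp_rot: [-1.267, 1.567, 0.374]
ft_force: [4.4, -1.8, 10.4]
opening: 0.289
```

Emit:
{"api": "apply_moves", "payload": {"increments": [[1,0,-1.5,0,0],[1,0,-0.5,1.5,0],[1,0,0,-3,0],[1,0,0,1.5,0],[1,0,0,0,0],[1,0,0,0,0]]}}

```text
t: 23.75
eef_pos: [454.3, 298.0, 115.6]
tcp_rot: [-1.147, 1.569, 0.495]
ft_force: [0.6, -1.7, 13.2]
opening: 0.286
```

Emit:
{"api": "apply_moves", "payload": {"increments": [[0,-1.5,0,0,0],[0,0,0,0,0],[0,0,0,0,0],[0,0,0,0,0],[0,0,0,0,0],[0,0,0,0,0],[0,0,0,0,0],[0,0,0,0,0],[0,0,0,0,0],[0,0,0,0,0]]}}

```text
t: 24.75
eef_pos: [454.0, 297.8, 116.0]
tcp_rot: [-0.347, 1.571, 1.295]
ft_force: [0.4, 0.1, 0.3]
opening: 0.994
```

Emit:
{"api": "apply_moves", "payload": {"increments": [[0,-20,0,0,0],[0,-35,0,0,0],[0,-40,0,0,0],[0,0,0,0,0],[0,0,0,0,0]]}}

```text
t: 25.25
eef_pos: [454.0, 297.8, 211.5]
tcp_rot: [-1.159, 1.569, 0.483]
ft_force: [-0.8, 0.8, -0.3]
opening: 1.002
```

```bash
python3 -c "
from h import *
delta([455.5,298,112])
c=snap('wrist','w9'); d=snap('side','s9')
P=lambda c,x0,y0,x1,y1,W,H: cv2.resize(c['pixels'][y0:y1,x0:x1,::-1],(W,H),interpolation=cv2.INTER_CUBIC)
cv2.imwrite('pics/m9.png',np.hstack([P(c,226,150,286,240,400,600),P(d,195,105,275,225,400,600)]))
for z in (60,159,162,167): print(z,(proj(c,[455.5,298,z])-[226,150])*6.667,((proj(d,[455.5,298,z])-[195,105])*5)+[400,0])
print((proj(d,[535.3,303,159])-[195,105])*5+[400,0])"
```

```text
t 25.25 pos [454.  297.8 211.5] zyaw 94.1 down [ 0.001  0.001 -1.   ] F [-0.8  0.8 -0.3] op 1.002 
 delta [99.5 -1.4 -0. ] rows50 1.990683556394311
60 [201.3434 202.0101] [489.  191.5]
159 [201.3434 403.3535] [483.  46.]
162 [201.3434 412.6873] [483.   41.5]
167 [201.3434 427.3547] [482.5  34. ]
[609.  41.]
```

View pics/m9.png

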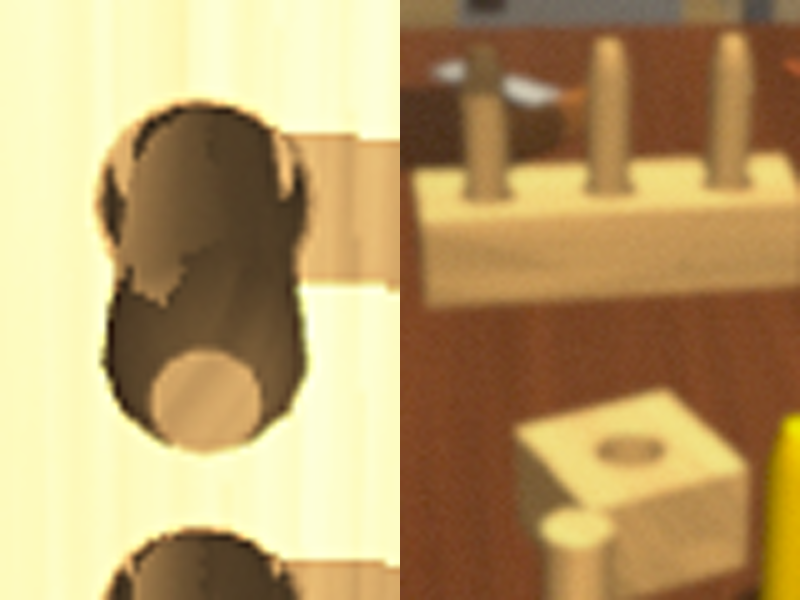

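The nose is now at (206,400) against (201,403) for upright and home. In the side view the top is at (483,44) against (483,46). The peg is seated and the gripper is clear, so I'm handing in.

```bash
python3 -c "
from cell import env; print(env.job_done())"
```

```text
the job is handed in; nothing more can be done
None
```

I tried the chamfered peg in the test block, then stood it home and upright in the empty rack bore and let go. I left the square-ended peg alone. The job was handed in at about 25 s.

- **Test block:** After I let go, the peg's top was within about 2–3 mm of home height. Resting on the step would have left it 13 mm high.
- **Regrip:** I lifted the peg out of the test block before the fingers had fully closed, so it sat about 8 mm low in the grip. It therefore met the rack step "early", pushing back with about 23 N at the wrist. I first misread this as a jam.
- **Rack, first release:** The peg was past the step but leaned about 2°, and the wrist and side views left it unclear whether it was seated. I gripped it again, straightened it, pressed it down with about 13 N and let go.
- **Last checks:** The wrist view puts the top nose within about 1 mm of the upright, home position. The side view agrees, and the peg's height fits that of its neighbours. The wrist force was near zero with the open fingers about 40 mm above the peg.
- **Not checked:** The arm blocked the top camera, so that view gave no final check.

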